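# Start a filler plug in its thread and drive it home

### The arm

A 7-joint arm with a two-finger parallel gripper is mounted at the origin on a cart in front of the work surface, level with it; the furniture and walls round the work are solid. World frame = base frame: x ahead of the robot, y to its left, z up, the work surface at z = 0. Lengths are in m, angles in rad, forces in N, time in s.
With the tool pointing down it reaches from about 0.375 to 0.925 m from the base axis. Payload 3.1 kg.
Tool frame: the origin (TCP) lies on the centre line of the jaws, within the pads' length; the fingertips stand 22 mm ahead of it and the grasp point (between the pads) lies 3 mm ahead of it; z points along the fingers, y is the direction in which the jaws open and shut (so a half turn about z gives the same grasp; the last joint's range is limited). The gripper opens to 85 mm and grips with 20 to 120 N. Pads are 22 mm wide; open, the fingers measure 114 mm over their backs; the gripper's body (76 mm by 85 mm) begins 54 mm behind the grasp point. The pads swing forward as they close: fully open they stand 13 mm farther back than shut.
Start: joints at [1.152, 0.383, 0.044, 1.598, -0.018, 1.161, -0.05], TCP at [0.205, -0.617, 0.253] pointing down, gripper open.
Joint ranges: [-2.61, 2.61], [-0.41, 2.15], [-1.48, 1.57], [0, 2.5], [-1.57, 4.71], [0.05, 1.97], [-2.85, 2.85]. Speed limits (rad/s): [2.79, 2.79, 3.14, 3.14, 3.14, 3.14, 3.14].

### API

Orientations are given as a 3x3 rotation matrix whose columns are the frame's x, y, z axes.
In Python, from workcell import bot gives the robot as it stands.
- The arm moves only by the shell command python3 -m jog 'ROWS'. ROWS is JSON, a list of rows, each a list of 3 entries, a list of its own where there are three numbers: the shift along the world's x, y, z in m, then the turn about the world's z in degrees, then the opening, from 0 (shut) to 1 (fully open). A call has 1 to 8 rows; each row is the pose to reach, as a shift and turn from the pose measured when the call began; what a row does not reach only later rows make up. A row lasts 1/8 s, in which the tool goes at most 62.5 mm and 10.7 degrees, less where a joint would pass 70% of its speed; a pose out of reach is approached as far as the arm can. A call with a gripper value outside its range is refused whole. The fingers move at their own pace and stop on an object; the grip force is fixed at half the most. Time passes only in rows, so rows that repeat a pose let the fingers close. It gives the time, the measured TCP pose, the force and the opening at its end, in the units of the state.
- bot.state(): the state, without advancing time (a new reading comes with each control period).
- bot.capture(name): name is "scene" or "top"; returns the picture (400x640x3 uint8, red, green, blue); there is no depth.
- bot.camera_model(name): a dict with "vertical_fov" (degrees; the focal length in pixels is half the picture's height over the tangent of half this angle, whatever the lens; pixels are square), "cx", "cy" (the principal point, pixels), "extrinsics" (4x4, takes a point from camera to world coordinates). Camera axes: x right, y down, z forward; pixel columns grow to the right and rows downward; lengths in m; the calibration is good to about 2 mm. A picture is of the moment at which its call begins. camera_model takes no time and is no camera call.
- bot.close_job(): hands the job in, once; it reports no verdict.
The state is a dict: "clock": time; "joint_pos": joint angles; "qd": joint speeds; "joint_torque": joint torques, N m; "eef_pos": TCP position; "eef_rot": TCP orientation; "contact_force": force on the tool from outside, world axes, zero at the start; "wrist_torque": the same for the moment, N m; "grip_width": finger opening in m.
Only numpy, scipy, OpenCV 4.12 (cv2) and the standard library are available. Lean on these libraries where they do the work, as an engineer would, in place of code of your own. Each camera call takes 0.05 s, during which the arm holds its last target. There are 200 camera calls.

### The job

Of the two aluminium paint pots, one has its brass T-handled filler plug perched high on top of its thread; the other is properly shut. Turn the high plug backward (anticlockwise from above) until its pointer meets the long rib on its own pot's neck, where it drops into the thread; then turn it forward (clockwise) until the pointer stands at the round stud and the plug is fully down on the neck, and let go. Do not lift the plug out of its neck, and do not touch the shut pot.

Things in the scene. Friction and masses are not known exactly. Their poses are not given: they have to be found in the camera images.
- plug_grip (a point): Centre of the loose brass plug's T-bar, on the plug's axis. T-bar: 50 mm long along x, 12 mm wide along y (grasp across this), 24 mm high; z up. The flange's top lies 26 mm and its underside 32 mm below this point. At the start this point is 50 mm above the neck's rim and x (the pointer) 46 to 69 degrees clockwise of the long rib; dropped in at the start 37 mm above the rim; home 32 mm.
- plug: The same plug, 0.12 kg, loose; origin at the centre of its flange's underside, x to its pointer. Flange radius 28 mm, 6 mm thick; the pointer reaches to radius 39 mm. A nose of radius 14 mm goes 30 mm down into the neck with 2 mm of play all round and carries three thread lugs, which at the start rest on top of the neck's thread. Turning it needs next to no torque.
- pot_start (a point): Centre of the neck's rim, on the neck's axis, of the pot with the high plug; x points to the long dark rib on the neck (to radius 56 mm): the thread start. With the pointer within about 12 degrees of it the plug can go straight down 13 mm until its lugs stand on the thread, 3 mm under the upper flank. It would also fit 120 degrees either way round, but that is not its own start.
- pot_home (a point): The same point as pot_start, but x points to the short round dark stud on the neck, 60 degrees clockwise of the long rib: where the pointer stands when home. Turned clockwise from the start, the plug can sink the last 5 mm, until its flange lies on the rim. The thread ends in a stop about 5 degrees past the stud.
- pot: The aluminium pot with the high plug, fixed to the table; origin at the centre of its underside. 98 mm in diameter, 90 mm high to the neck's rim; neck 60 mm in outer diameter; an outlet stub on its side reaches to radius 70 mm, 20 mm up.
- pot_shut: The other, shut pot, fixed to the table; origin at the centre of its underside. The same in shape, but its brass plug is home (and fixed), pointer at its round stud, flange on the rim, T-bar centre 122 mm above the table.
Mind the look-alikes: they are no part of the job. Leave any blue or green look-alike of the plug alone. Leave any green look-alike of the pot alone.

How it is judged:
On the way:
1. turned back to its own start, the plug has dropped into the thread (z of plug_grip in the frame of pot_start between 0.029 and 0.041 m and angle between the x axis of plug_grip and the x axis of pot_start, either way round below 0.35 rad), for 0.1 s.
At the end, for the whole second after the job is handed in: The plug is released and at rest in its neck, its flange down on the rim within 2.5 mm, its pointer within 17 degrees of the round stud, upright within 6 degrees (z of plug_grip in the frame of pot_start between 0.029 and 0.0345 m and angle between the x axis of plug_grip and the x axis of pot_home, either way round below 0.3 rad and horizontal distance between plug_grip and pot_home below 0.006 m and angle between plug_grip's own z axis and vertical below 0.1 rad and linear speed of plug below 0.02 m/s); the robot touches nothing.
It fails at once if the plug is lifted out of the neck (more than 12 mm above its perched height) (z of plug_grip in the frame of pot_start above 0.062 m).
It fails at once if the plug is tipped by more than 20 degrees (angle between plug_grip's own z axis and vertical above 0.35 rad).
It fails at once if the robot touches the shut pot (contact force between any of the fingers, the arm and pot_shut above 2 N).
It also fails if it takes over 38 s, if anything falls off the work surface, if the arm or the gripper's body presses on something with over 40 N, if the wrist force passes 120 N, or if a joint passes its speed limit or range.

## Working session

There is one attempt and no reset: what is moved stays moved. The work goes in short steps, Python scripts to look and compute and a shell command to move; the robot and the scene stay as the last step left them, time stands still between calls to the robot, and variables do not carry over. Pictures are saved under pics/ and viewed, about 8 in all and at most 12, crops included, and the job is handed in when it is done.

```bash
mkdir -p pics; ls
python3 - <<'E'
from workcell import bot
import cv2,numpy as np
for n in("scene","top"):
    im=bot.capture(n); cv2.imwrite(f"pics/{n}0.png",im[:,:,::-1]); m=bot.camera_model(n); print(n,m["vertical_fov"],m["cx"],m["cy"]); print(np.round(m["extrinsics"],3))
    print({k:v for k,v in m.items() if k not in("extrinsics",)})
s=bot.state(); print(s["clock"],s["eef_pos"],np.round(s["eef_rot"],3),s["grip_width"])
a=cv2.imread("pics/scene0.png");b=cv2.imread("pics/top0.png")
cv2.imwrite("pics/both0.png",cv2.resize(np.vstack([a,b]),(480,600)))
E
```

```text
pics
scene 42.428411709440745 328.65061086729133 191.14411839759123
[[-0.807 -0.443  0.391  0.164]
 [-0.591  0.59  -0.55   0.496]
 [ 0.013 -0.675 -0.738  0.938]
 [ 0.     0.     0.     1.   ]]
{'vertical_fov': 42.428411709440745, 'cx': 328.65061086729133, 'cy': 191.14411839759123}
top 47.03136182188572 320.9697914615049 202.6368442236969
[[-0.003 -0.993  0.121  0.422]
 [-1.     0.002 -0.008 -0.112]
 [ 0.008 -0.121 -0.993  1.446]
 [ 0.     0.     0.     1.   ]]
{'vertical_fov': 47.03136182188572, 'cx': 320.9697914615049, 'cy': 202.6368442236969}
0.1 [ 0.20471692 -0.61605736  0.25199966] [[ 0.949  0.315 -0.001]
 [ 0.315 -0.949  0.002]
 [-0.    -0.002 -1.   ]] 0.08541697505950623
```

View pics/top0.png

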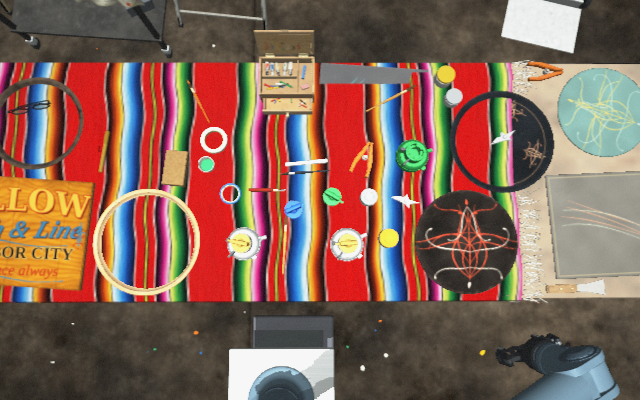

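View pics/scene0.png

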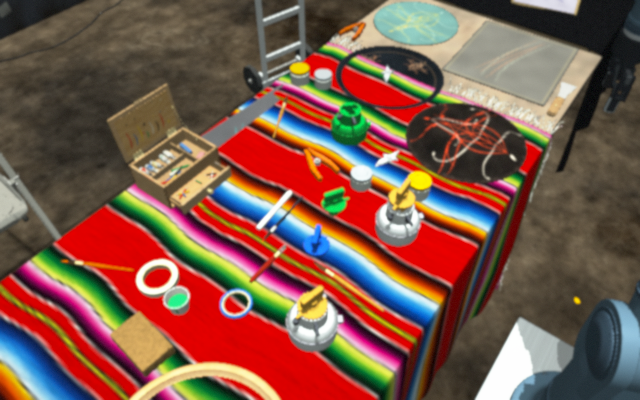

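Candidates: brass-plugged aluminium pots at top(243,243)=scene(313,318) and top(347,243)=scene(399,215). The look-alikes are the green pot at top(413,154), the green plug at (333,196) and the blue plug at (293,210). Next is a close crop of both aluminium pots.

Run:
```python
import cv2,numpy as np
a=cv2.imread("pics/scene0.png");b=cv2.imread("pics/top0.png")
c=lambda i,x,y,r=32:cv2.resize(i[y-r:y+r,x-r-8:x+r+8],(400,300),interpolation=cv2.INTER_CUBIC)
cv2.imwrite("pics/crop0.png",np.vstack([np.hstack([c(b,243,243,24),c(b,347,243,24)]),np.hstack([c(a,313,318,40),c(a,399,215,40)])]))
```

```text
(no output)
```

View pics/crop0.png

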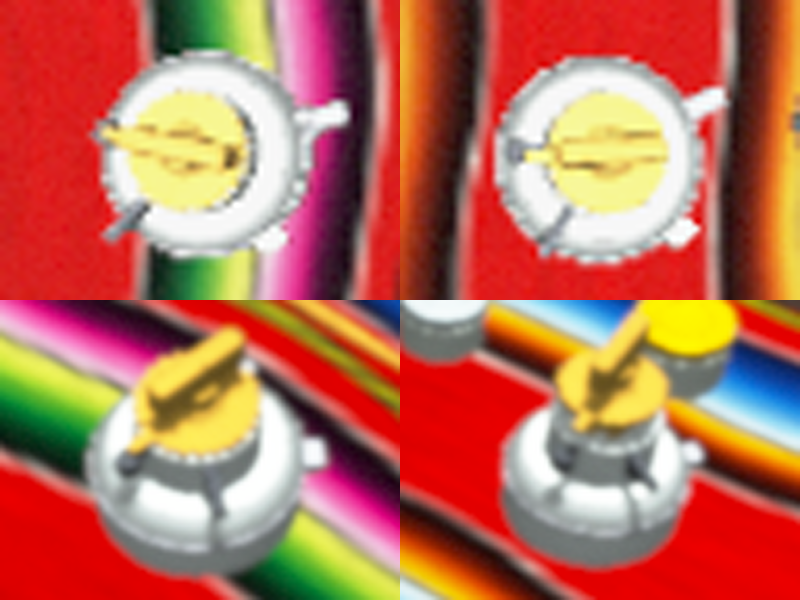

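The crop shows both pointers near their studs (round stud at left, long rib at lower left), so height has to decide. I'll triangulate the brass and the pot.

```bash
cat > h.py <<'E'
import cv2,numpy as np
from workcell import bot
def ray(n,u,v):
    m=bot.camera_model(n);f=200/np.tan(np.radians(m["vertical_fov"]/2));E=np.array(m["extrinsics"])
    d=E[:3,:3]@np.array([(u-m["cx"])/f,(v-m["cy"])/f,1]);return E[:3,3],d/np.linalg.norm(d)
def plane(n,u,v,z):
    o,d=ray(n,u,v);return o+d*(z-o[2])/d[2]
def tri(p,q):
    o1,d1=ray("scene",*p);o2,d2=ray("top",*q)
    t=np.linalg.lstsq(np.c_[d1,-d2],o2-o1,rcond=None)[0];a=o1+t[0]*d1;b=o2+t[1]*d2
    return (a+b)/2,np.linalg.norm(a-b)
def proj(n,P):
    m=bot.camera_model(n);f=200/np.tan(np.radians(m["vertical_fov"]/2));E=np.array(m["extrinsics"])
    c=E[:3,:3].T@(np.array(P)-E[:3,3]);return f*c[0]/c[2]+m["cx"],f*c[1]/c[2]+m["cy"]
def brass(im,x,y,r):
    h=cv2.cvtColor(im,cv2.COLOR_BGR2HSV);m=cv2.inRange(h,(15,70,60),(32,255,255));k=np.zeros_like(m);cv2.circle(k,(x,y),r,255,-1);m&=k
    n,l,s,c=cv2.connectedComponentsWithStats(m);i=1+np.argmax(s[1:,4]);return (l==i).astype(np.uint8),s[i],c[i]
E
python3 - <<'E'
from h import *
a=cv2.imread("pics/scene0.png");b=cv2.imread("pics/top0.png")
for nm,(sx,sy),(tx,ty) in(("L",(313,303),(242,242)),("R",(402,200),(347,243))):
    ms,ss,cs=brass(a,sx,sy,26);mt,st,ct=brass(b,tx,ty,18)
    print(nm,ss,cs.round(1),st,ct.round(1),*[np.round(x,4) for x in tri(cs,ct)])
    # dist-transform centre of the flange disc in the top view
    d=cv2.distanceTransform(cv2.morphologyEx(mt,cv2.MORPH_CLOSE,np.ones((5,5))),cv2.DIST_L2,5);print(" disc",np.unravel_index(d.argmax(),d.shape)[::-1],d.max())
    for z in(.096,.114):
        P=plane("top",*ct,z);print(z,P.round(4),"scene px",np.round(proj("scene",P),1))
E
```

```text
L [296 285  32  35 776] [311.9 304.1] [227 234  24  19 290] [240.1 242.5] [0.4686 0.1145 0.0955] 0.0005
 disc (np.int64(241), np.int64(242)) 8.5938
0.096 [0.4688 0.1146 0.096 ] scene px [311.7 303.9]
0.114 [0.4682 0.1115 0.114 ] scene px [312.8 297.8]
R [382 175  46  37 877] [404.9 194.1] [335 234  23  19 293] [347.4 243. ] [ 0.4623 -0.1986  0.1259] 0.0062
 disc (np.int64(348), np.int64(243)) 9.196899
0.096 [ 0.4662 -0.1994  0.096 ] scene px [400.4 202.1]
0.114 [ 0.4656 -0.1982  0.114 ] scene px [401.4 197. ]
```

R's scene mask was contaminated by the yellow lid. Its flange centre, read from the crop at about scene (402,198), fits z=0.114 (predicted 401,197) and not 0.096 (400,202). L's flange, at about (312,306), fits the shut height. So R (top 347,243) is the loose plug. Next I'll work out its angles.

Run:
```python
from h import *
a=cv2.imread("pics/scene0.png");b=cv2.imread("pics/top0.png")
mt,st,ct=brass(b,347,243,18)
C=plane("top",*ct,.118)[:2];print("brass C",C.round(4))
# disc columns/rows without pointer: opening
o=cv2.morphologyEx(cv2.morphologyEx(mt,cv2.MORPH_CLOSE,np.ones((5,5))),cv2.MORPH_OPEN,cv2.getStructuringElement(2,(9,9)))
ys,xs=np.nonzero(o);c=(xs.mean(),ys.mean());C=plane("top",*c,.114)[:2];print("disc",np.round(c,2),len(xs),"r mm",np.sqrt(len(xs)/np.pi)*2.89,C.round(4))
# pot body: low saturation bright region
h=cv2.cvtColor(b,cv2.COLOR_BGR2HSV);m=((h[...,1]<60)&(h[...,2]>100)).astype(np.uint8)|mt
k=np.zeros_like(m);cv2.circle(k,(346,244),19,1,-1);m&=k
m=cv2.morphologyEx(cv2.morphologyEx(m,cv2.MORPH_CLOSE,np.ones((7,7))),cv2.MORPH_OPEN,cv2.getStructuringElement(2,(15,15)))
ys,xs=np.nonzero(m);print("pot",xs.mean(),ys.mean(),"r",np.sqrt(len(xs)/np.pi)*2.95,[plane("top",xs.mean(),ys.mean(),z)[:2].round(4) for z in(.05,.07)])
ang=lambda P:np.degrees(np.arctan2(*(P-C)[::-1])).round(1)
for n,u,v,zs in(("ribout",338.7,258.2,(.07,.085)),("ribin",342.2,252.6,(.07,.085)),("pointer",335.5,243.8,(.111,)),("stud",332.1,243,(.07,.085))):
    for z in zs:
        P=plane("top",u,v,z)[:2];print(n,z,P.round(4),ang(P),np.linalg.norm(P-C).round(4))
# scene-view: pointer and bar
ms,ss,cs=brass(a,399,197,18);print(cs,ss, tri(cs,ct))
```

```text
brass C [ 0.4655 -0.1979]
disc [347.83 243.06] 278 r mm 27.185999487051927 [ 0.4656 -0.1995]
pot 346.5046838407494 244.04332552693208 r 48.63803433502767 [array([ 0.4647, -0.1997]), array([ 0.4641, -0.1984])]
ribout 0.07 [ 0.4222 -0.1748] 150.3 0.0499
ribout 0.085 [ 0.4222 -0.1741] 149.6 0.0502
ribin 0.07 [ 0.4388 -0.1853] 152.2 0.0303
ribin 0.085 [ 0.4386 -0.1845] 151.0 0.0309
pointer 0.111 [ 0.4636 -0.164 ] 93.1 0.0356
stud 0.07 [ 0.4673 -0.1554] 87.7 0.0441
stud 0.085 [ 0.4668 -0.155 ] 88.4 0.0445
[401.20379147 196.02053712] [385 181  32  30 633] (array([ 0.46584201, -0.19784701,  0.11728144]), np.float64(0.0007368258314838366))
```

```bash
python3 -m jog '[[[0.04,0.06,0],10,1],[[0.07,0.115,0],20,1],[[0.105,0.17,0],30,1],[[0.14,0.225,0],40,1],[[0.175,0.28,0],50,1],[[0.21,0.335,0],60,1],[[0.24,0.385,0],68,1],[[0.261,0.417,0],74.6,1]]'; python3 -m jog '[[[0,0,0],0,1],[[0,0,0],0,1]]'; python3 -c "
from workcell import bot;import numpy as np
s=bot.state();print(s['clock'],s['eef_pos'],np.round(s['eef_rot'],3),s['joint_pos'])"
```

```text
clock: 1.1
eef_pos: [0.4663, -0.1966, 0.2518]
eef_rot: [[-0.057, 0.998, -0.003], [0.998, 0.057, -0.0], [-0.0, -0.003, -1.0]]
contact_force: [-0.4, -1.1, 0.1]
grip_width: 0.0853
clock: 1.35
eef_pos: [0.4658, -0.1966, 0.2513]
eef_rot: [[-0.058, 0.998, -0.004], [0.998, 0.058, -0.0], [-0.0, -0.004, -1.0]]
contact_force: [0.1, 0.4, -0.7]
grip_width: 0.0855
1.35 [ 0.46577175 -0.1965963   0.25127847] [[-0.058  0.998 -0.004]
 [ 0.998  0.058 -0.   ]
 [-0.    -0.004 -1.   ]] [ 0.71471643  0.14070297 -0.42712535  1.92140023  0.06697306  1.09663187
  0.31806649]
```

```bash
python3 -m jog '[[[0,-0.002,-0.05],0,1],[[0,-0.002,-0.09],0,1],[[0,-0.002,-0.108],0,1],[[0,-0.002,-0.108],0,1]]'
python3 - <<'E'
from h import *
a=bot.capture("scene")[:,:,::-1]
cv2.imwrite("pics/s1.png",cv2.resize(a[140:250,320:480],(800,550),interpolation=cv2.INTER_CUBIC))
E
```

```text
clock: 1.85
eef_pos: [0.4643, -0.1995, 0.1421]
eef_rot: [[-0.055, 0.998, -0.007], [0.998, 0.055, 0.001], [0.001, -0.007, -1.0]]
contact_force: [-0.4, 1.2, 0.3]
grip_width: 0.0855
```

View pics/s1.png

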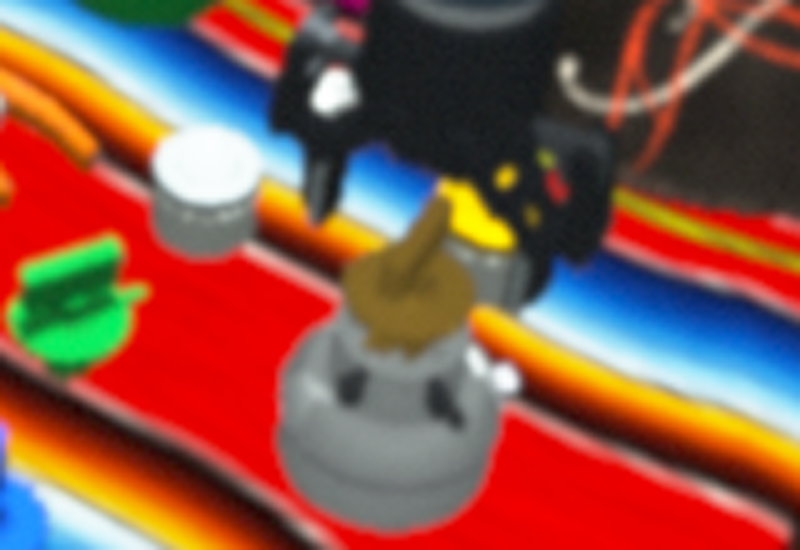

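The crop shows the bar (about 420,240) midway between the two fingertips (320,210) and (540,290), and nothing has been disturbed. I'll close the gripper.

```bash
python3 -m jog '[[[0.001,0,0.001],0,0.4],[[0.001,0,0.001],0,0.3],[[0.001,0,0.001],0,0.2],[[0.001,0,0.001],0,0.1],[[0.001,0,0.001],0,0],[[0.001,0,0.001],0,0],[[0.001,0,0.001],0,0],[[0.001,0,0.001],0,0]]'
```

```text
clock: 2.9
eef_pos: [0.467, -0.1997, 0.1453]
eef_rot: [[-0.056, 0.998, -0.004], [0.998, 0.056, -0.001], [-0.001, -0.004, -1.0]]
contact_force: [-0.7, 0.3, 5.5]
grip_width: 0.0141
```

```bash
python3 -m jog '[[[0,0,0],0,0],[[0,0,0],0,0]]'; python3 -m jog '[[[0,0,0],7,0],[[0,0,0],14,0],[[0,0,0],21,0],[[0,0,0],28,0],[[0,0,0],28,0]]'
python3 - <<'E'
from h import *
for n,(y,x) in(("scene",(140,320)),("top",(190,280))):
    a=bot.capture(n)[:,:,::-1]; cv2.imwrite("pics/%s2.png"%n,a)
a=cv2.imread("pics/scene2.png")[150:240,345:450];b=cv2.imread("pics/top2.png")[215:275,310:380]
cv2.imwrite("pics/c2.png",np.hstack([cv2.resize(i,(400,343),interpolation=2) for i in(a,b)]))
E
```

```text
clock: 3.15
eef_pos: [0.467, -0.1997, 0.1454]
eef_rot: [[-0.056, 0.998, -0.004], [0.998, 0.056, -0.001], [-0.001, -0.004, -1.0]]
contact_force: [-0.9, -1.1, 3.6]
grip_width: 0.0139
clock: 3.78
eef_pos: [0.4674, -0.1998, 0.1454]
eef_rot: [[-0.517, 0.856, -0.002], [0.856, 0.517, -0.003], [-0.001, -0.003, -1.0]]
contact_force: [-0.7, 0.5, 1.8]
grip_width: 0.014
```

View pics/c2.png

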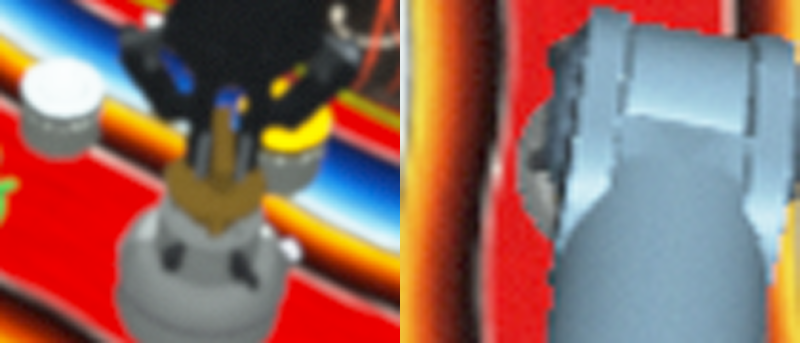

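The plug turns with the jaws: the pointer at crop (213,235) is midway between the stud (172,258) and the rib (240,268). The remaining turn is about 29°, then I'll lower it.

```bash
python3 -m jog '[[[-0.001,0,0],8,0],[[-0.001,0,0],16,0],[[-0.001,0,0],24,0],[[-0.001,0,0],29.5,0],[[-0.001,0,0],29.5,0],[[-0.001,0,-0.002],29.5,0],[[-0.001,0,-0.004],29.5,0],[[-0.001,0,-0.005],29.5,0]]'; python3 -c "
from workcell import bot;import cv2
a=bot.capture('scene')[150:240,345:450,::-1];cv2.imwrite('pics/c3.png',cv2.resize(a,(500,430),interpolation=2))"
```

```text
clock: 4.88
eef_pos: [0.4662, -0.1997, 0.1401]
eef_rot: [[-0.871, 0.491, -0.001], [0.491, 0.871, -0.003], [-0.001, -0.003, -1.0]]
contact_force: [0.1, -1.2, -1.1]
grip_width: 0.0137
```

View pics/c3.png

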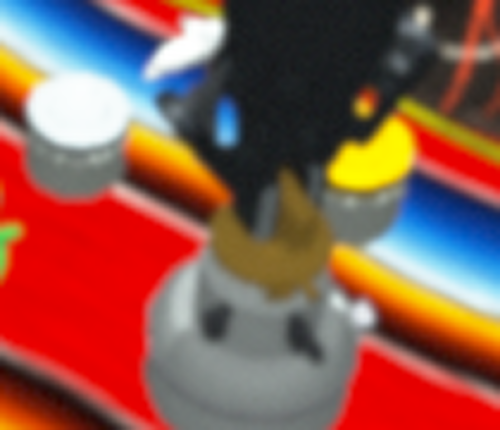

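The pointer now points toward the rib and the 5 mm descent was force-free, so I'll continue down.

```bash
python3 -m jog '[[[0,0,-0.002],0,0],[[0,0,-0.004],0,0],[[0,0,-0.006],0,0],[[0,0,-0.008],0,0],[[0,0,-0.008],0,0]]';python3 -m jog '[[[0,0,-0.001],0,0],[[0,0,-0.002],0,0],[[0,0,-0.002],0,0]]'
```

```text
clock: 5.55
eef_pos: [0.4664, -0.1997, 0.1324]
eef_rot: [[-0.871, 0.491, -0.001], [0.491, 0.871, -0.003], [-0.001, -0.003, -1.0]]
contact_force: [-2.7, 0.9, 2.1]
grip_width: 0.0143
clock: 5.92
eef_pos: [0.467, -0.2, 0.1324]
eef_rot: [[-0.871, 0.491, -0.001], [0.491, 0.871, -0.005], [-0.002, -0.004, -1.0]]
contact_force: [-4.6, 1.6, 11.3]
grip_width: 0.0139
```

The descent was 13.0 mm and then met contact, so the plug is in the thread. Now I'll turn clockwise, sinking as it goes.

```bash
python3 -m jog '[[[-0.0005,0,0],-4,0],[[-0.0005,0,-0.0005],-8,0],[[-0.0005,0,-0.001],-12,0],[[-0.0005,0,-0.001],-16,0],[[-0.0005,0,-0.0015],-20,0],[[-0.0005,0,-0.002],-24,0],[[-0.0005,0,-0.0025],-28,0],[[-0.0005,0,-0.0025],-30,0]]'
```

```text
clock: 6.92
eef_pos: [0.4685, -0.1997, 0.1315]
eef_rot: [[-0.508, 0.861, 0.001], [0.861, 0.508, -0.005], [-0.004, -0.002, -1.0]]
contact_force: [-0.7, 0.8, 5.7]
grip_width: 0.0137
```

```bash
python3 -m jog '[[[-0.001,0,-0.0005],-4,0],[[-0.001,0,-0.001],-8,0],[[-0.001,0,-0.0015],-12,0],[[-0.001,0,-0.002],-16,0],[[-0.001,0,-0.0025],-20,0],[[-0.001,0,-0.003],-24,0],[[-0.001,0,-0.0035],-28,0],[[-0.001,0,-0.004],-30.5,0]]';python3 -m jog '[[[0,0,-0.001],0,0],[[0,0,-0.001],0,0]]'; python3 -c "
from workcell import bot;import cv2
a=bot.capture('scene')[150:240,345:450,::-1];cv2.imwrite('pics/c4.png',cv2.resize(a,(500,430),interpolation=2))"
```

```text
clock: 7.92
eef_pos: [0.4676, -0.1996, 0.1274]
eef_rot: [[0.0, 1.0, -0.001], [1.0, -0.0, -0.004], [-0.004, -0.001, -1.0]]
contact_force: [-0.2, -0.2, 2.4]
grip_width: 0.0135
clock: 8.18
eef_pos: [0.4677, -0.1996, 0.1273]
eef_rot: [[-0.0, 1.0, -0.002], [1.0, 0.0, -0.005], [-0.005, -0.002, -1.0]]
contact_force: [-2.2, 1.3, 6.7]
grip_width: 0.0139
```

View pics/c4.png

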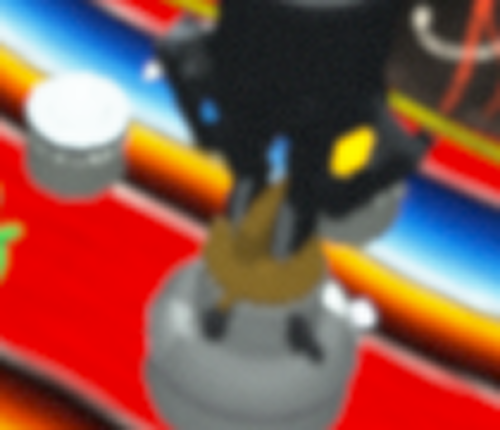

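It sank 18.1 mm in total (18 expected) and the pointer sits over the stud. Now I'll release, retreat and check.

```bash
python3 -m jog '[[[0,0,0.0005],0,0.3],[[0,0,0.0005],0,0.6],[[0,0,0.0005],0,1],[[0,0,0.0005],0,1],[[0,0,0.0005],0,1],[[0,0,0.0005],0,1]]';python3 -m jog '[[[0,0,0.03],0,1],[[0,0,0.08],0,1],[[0,0,0.13],0,1],[[-0.05,-0.05,0.15],0,1],[[-0.05,-0.11,0.15],0,1],[[-0.05,-0.17,0.15],0,1],[[-0.05,-0.22,0.15],0,1],[[-0.05,-0.22,0.15],0,1]]'
python3 - <<'E'
from h import *
for n in("scene","top"): cv2.imwrite(f"pics/{n}5.png",bot.capture(n)[:,:,::-1])
a=cv2.imread("pics/scene5.png");b=cv2.imread("pics/top5.png")
for nm,(sx,sy),(tx,ty) in(("L",(313,303),(242,242)),("R",(399,201),(347,243))):
    ms,ss,cs=brass(a,sx,sy,20);mt,st,ct=brass(b,tx,ty,18);print(nm,cs,ct,st,*tri(cs,ct))
cv2.imwrite("pics/c5.png",np.hstack([cv2.resize(i,(400,343),interpolation=2) for i in(a[150:240,345:450],b[215:275,310:380])]))
E
```

```text
clock: 8.98
eef_pos: [0.4677, -0.1996, 0.1278]
eef_rot: [[-0.0, 1.0, -0.002], [1.0, 0.0, -0.005], [-0.005, -0.002, -1.0]]
contact_force: [0.4, 0.4, -0.0]
grip_width: 0.085
clock: 9.98
eef_pos: [0.4148, -0.4253, 0.2771]
eef_rot: [[0.009, 1.0, -0.003], [1.0, -0.009, -0.006], [-0.006, -0.003, -1.0]]
contact_force: [-0.3, 0.8, -0.4]
grip_width: 0.0855
L [312.12696335 303.87958115] [240.03092784 242.51202749] [227 234  24  19 291] [0.46838458 0.11437315 0.09634853] 0.0008138155098425563
R [400.68381241 199.46898638] [347.075      242.95714286] [334 234  23  19 280] [ 0.46609368 -0.19784741  0.10606069] 8.026512307852132e-05
```

View pics/c5.png

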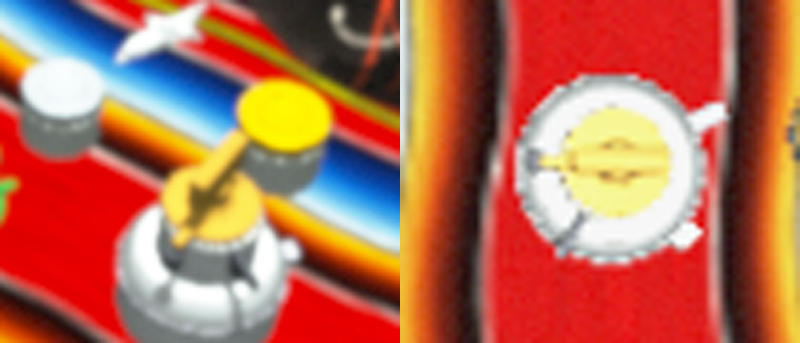

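The crop shows the pointer at the stud with its flange low, at scene (400.6,203.3) against a predicted (400.4,202.1) for home. The brass-mask height of 0.106 disagrees slightly, possibly because the mask merges with the yellow lid. I'll check the drop using only the lid-free left side of the flange.

Run:
```python
from h import *
for f,cy in(("scene0",197),("scene5",202)):
    a=cv2.imread(f"pics/{f}.png");h=cv2.cvtColor(a,cv2.COLOR_BGR2HSV);m=cv2.inRange(h,(12,70,60),(32,255,255))
    print(f,[(x,np.nonzero(m[185:222,x])[0][[0,-1]]+185 if m[185:222,x].any() else None) for x in range(386,412,2)])
a=cv2.imread("pics/scene0.png");b=cv2.imread("pics/scene5.png")
r=cv2.matchTemplate(b[185:225,378:420],a[188:207,384:408],cv2.TM_CCOEFF_NORMED);p=cv2.minMaxLoc(r);v=r[:,p[3][0]];i=p[3][1]
d=(v[i-1]-v[i+1])/(2*(v[i-1]-2*v[i]+v[i+1]));print("shift",p[3][0]+378-384,i+d+185-188,p[1])
for z in(.114,.101,.096):print(z,np.round(proj("scene",[.466,-.199,z]),1))
b=cv2.imread("pics/top5.png")
```

```text
scene0 [(386, array([185, 188])), (388, array([185, 199])), (390, array([185, 203])), (392, array([185, 208])), (394, array([186, 210])), (396, array([187, 210])), (398, array([188, 209])), (400, array([187, 209])), (402, array([185, 210])), (404, array([185, 209])), (406, array([185, 208])), (408, array([185, 207])), (410, array([185, 206]))]
scene5 [(386, array([185, 188])), (388, array([185, 206])), (390, array([185, 214])), (392, array([185, 215])), (394, array([186, 213])), (396, array([187, 212])), (398, array([188, 212])), (400, array([189, 213])), (402, array([188, 213])), (404, array([187, 213])), (406, array([185, 212])), (408, array([185, 211])), (410, array([185, 210]))]
shift 1 1.5979004 0.6844257116317749
0.114 [401.4 196.7]
0.101 [400.7 200.7]
0.096 [400.4 202.2]
```

Run:
```python
from h import *
t=np.linspace(0,2*np.pi,720)
def pred(C,z,cols):
    P=np.array([proj("scene",[C[0]+.028*np.cos(k),C[1]+.028*np.sin(k),z]) for k in t])
    return np.array([P[np.abs(P[:,0]-c)<.6][:,1].max() for c in cols])
def edge(a,cols,y0,y1):
    f=cv2.cvtColor(a,cv2.COLOR_BGR2LAB)[...,2].astype(float)-128  # yellowness
    out=[]
    for c in cols:
        col=f[y0:y1,c];top=np.median(col[:6]);bot=np.median(col[-3:]);th=(top+bot)/2
        i=np.nonzero(col>th)[0][-1];out.append(y0+i+(col[i]-th)/(col[i]-col[i+1]))
    return np.array(out)
for nm,f,C,cols,y0,y1 in(("R0","scene0",(.4655,-.199),range(400,413,2),199,216),("R5","scene5",(.4655,-.199),range(400,413,2),202,220),("L","scene5",(.468,.1135),range(308,323,2),308,326)):
    e=edge(cv2.imread(f"pics/{f}.png"),cols,y0,y1);print(nm,e.round(1),{z:(e-pred(C,z,cols)).mean().round(2) for z in(.09,.095,.100,.108)})
b=cv2.imread("pics/top5.png");b0=cv2.imread("pics/top0.png")
def disc(im,x,y):
    mt,_,_=brass(im,x,y,18);o=cv2.morphologyEx(cv2.morphologyEx(mt,3,np.ones((5,5))),2,cv2.getStructuringElement(2,(9,9)));ys,xs=np.nonzero(o);return xs.mean().round(2),ys.mean().round(2),len(xs)
print("top disc R0,R5,L",disc(b0,347,243),disc(b,347,243),disc(b,242,242))
```

```text
R0 [209.1 208.9 208.7 207.8 207.  206.2 204.3] {0.09: np.float64(-5.46), 0.095: np.float64(-4.05), 0.1: np.float64(-2.65), 0.108: np.float64(-0.34)}Traceback (most recent call last):
  File "<stdin>", line 14, in <module>
  File "<stdin>", line 4, in pred
  File "h.py", line 13, in proj
    m=bot.camera_model(n);f=200/np.tan(np.radians(m["vertical_fov"]/2));E=np.array(m["extrinsics"])
ValueError: time passes only in moves, steps and waits
```

```bash
python3 -m jog '[[[0,0,0],0,1]]' | head -1; sed -i 's/bot.camera_model(n)/cm(n)/; 2a import functools\ncm=functools.cache(lambda n:bot.camera_model(n))' h.py
python3 - <<'E'
from h import *
t=np.linspace(0,2*np.pi,720)
def pred(C,z,cols):
    P=np.array([proj("scene",[C[0]+.028*np.cos(k),C[1]+.028*np.sin(k),z]) for k in t])
    return np.array([P[np.abs(P[:,0]-c)<.6][:,1].max() for c in cols])
def edge(a,cols,y0,y1):
    f=cv2.cvtColor(a,cv2.COLOR_BGR2LAB)[...,2].astype(float)-128
    out=[]
    for c in cols:
        col=f[y0:y1,c];th=(np.median(col[:6])+np.median(col[-3:]))/2
        i=np.nonzero(col>th)[0][-1];out.append(y0+i+(col[i]-th)/(col[i]-col[i+1]))
    return np.array(out)
for nm,f,C,cols,y0,y1 in(("R0","scene0",(.4655,-.199),range(400,413,2),199,216),("R5","scene5",(.4655,-.199),range(400,413,2),202,217),("L","scene5",(.468,.1135),range(308,323,2),308,326)):
    e=edge(cv2.imread(f"pics/{f}.png"),cols,y0,y1);print(nm,e.round(1),{z:(e-pred(C,z,cols)).mean().round(2) for z in(.09,.095,.100,.108)})
E
```

```text
clock: 10.2
R0 [209.1 208.9 208.7 207.8 207.  206.2 204.3] {0.09: np.float64(-5.46), 0.095: np.float64(-4.05), 0.1: np.float64(-2.65), 0.108: np.float64(-0.34)}
R5 [213.  213.1 212.8 212.2 211.3 209.6 207.6] {0.09: np.float64(-1.51), 0.095: np.float64(-0.11), 0.1: np.float64(1.3), 0.108: np.float64(3.61)}
L [318.7 318.5 318.7 318.5 318.3 317.4 316.6 315. ] {0.09: np.float64(-0.59), 0.095: np.float64(0.78), 0.1: np.float64(2.15), 0.108: np.float64(4.35)}
```

The flange-edge measurement gives a shut reference of 0.092 and R at about 0.095, a drop of 14 mm rather than 18. R may therefore be a few mm high. I'll probe by pressing straight down on the bar with closed fingers: contact at TCP z of about 0.156 means home, and pressing also seats it.

```bash
python3 -m jog '[[[0.01,0.05,0],0,0],[[0.03,0.1,0],0,0],[[0.04,0.15,0],0,0],[[0.051,0.2,0],0,0],[[0.051,0.226,0],0,0],[[0.051,0.226,-0.04],0,0],[[0.051,0.226,-0.08],0,0],[[0.051,0.226,-0.1],0,0]]';python3 -m jog '[[[0,0,-0.004],0,0],[[0,0,-0.007],0,0],[[0,0,-0.009],0,0],[[0,0,-0.011],0,0]]'; python3 -m jog '[[[0,0,-0.002],0,0],[[0,0,-0.002],0,0]]';python3 -m jog '[[[0,0,-0.002],0,0],[[0,0,-0.002],0,0]]'
```

```text
clock: 11.2
eef_pos: [0.4678, -0.1888, 0.1751]
eef_rot: [[-0.006, 1.0, -0.005], [1.0, 0.006, -0.001], [-0.001, -0.005, -1.0]]
contact_force: [0.7, 0.2, 1.2]
grip_width: 0.0001
clock: 11.7
eef_pos: [0.4685, -0.1891, 0.165]
eef_rot: [[-0.006, 1.0, -0.003], [1.0, 0.006, -0.002], [-0.002, -0.003, -1.0]]
contact_force: [-0.5, 0.2, -0.5]
grip_width: 0.0003
clock: 11.95
eef_pos: [0.4686, -0.1892, 0.1631]
eef_rot: [[-0.006, 1.0, -0.003], [1.0, 0.006, -0.002], [-0.002, -0.003, -1.0]]
contact_force: [-0.3, 0.2, -0.1]
grip_width: 0.0
clock: 12.2
eef_pos: [0.4684, -0.1892, 0.161]
eef_rot: [[-0.006, 1.0, -0.004], [1.0, 0.006, -0.002], [-0.002, -0.004, -1.0]]
contact_force: [0.6, -0.0, -0.5]
grip_width: 0.0
```

```bash
python3 -m jog '[[[-0.002,-0.01,0],0,0],[[-0.002,-0.01,0],0,0],[[-0.002,-0.01,-0.001],0,0],[[-0.002,-0.01,-0.001],0,0]]';for i in 1 2 3; do python3 -m jog '[[[0,0,-0.0015],0,0],[[0,0,-0.0015],0,0]]' | grep -E "eef_pos|contact"; done
```

```text
clock: 12.7
eef_pos: [0.4664, -0.199, 0.1598]
eef_rot: [[-0.006, 1.0, -0.004], [1.0, 0.006, -0.001], [-0.001, -0.004, -1.0]]
contact_force: [0.6, 0.6, -0.7]
grip_width: 0.0002
eef_pos: [0.4663, -0.1988, 0.1582]
contact_force: [-0.5, 0.8, -0.5]
eef_pos: [0.4662, -0.1987, 0.1565]
contact_force: [0.5, 0.7, -0.5]
eef_pos: [0.4664, -0.1987, 0.1561]
contact_force: [-1.4, -0.0, 6.3]
```

Contact came at TCP z=0.156, so the bar top is at 0.134, exactly home. One firmer press, then I'll retreat.

```bash
python3 -m jog '[[[0,0,-0.002],0,0],[[0,0,-0.003],0,0],[[0,0,-0.003],0,0]]'; python3 -m jog '[[[0,0,0.03],0,0],[[0,0,0.08],0,0],[[0,0,0.1],0,0],[[-0.05,-0.05,0.1],0,0],[[-0.05,-0.11,0.1],0,0],[[-0.05,-0.17,0.1],0,0],[[-0.05,-0.22,0.1],0,0],[[-0.05,-0.22,0.1],0,0]]'
python3 - <<'E'
from h import *
for n in("scene","top"): cv2.imwrite(f"pics/{n}6.png",bot.capture(n)[:,:,::-1])
a=cv2.imread("pics/scene6.png");b=cv2.imread("pics/top6.png")
cv2.imwrite("pics/c6.png",np.hstack([cv2.resize(i,(400,343),interpolation=2) for i in(a[150:240,345:450],b[215:275,310:380])]))
E
```

```text
clock: 13.82
eef_pos: [0.4665, -0.1987, 0.156]
eef_rot: [[-0.006, 1.0, -0.006], [1.0, 0.006, -0.002], [-0.002, -0.006, -1.0]]
contact_force: [-6.3, 2.0, 16.7]
grip_width: -0.0001
clock: 14.82
eef_pos: [0.4138, -0.4244, 0.2555]
eef_rot: [[0.003, 1.0, -0.007], [1.0, -0.003, -0.004], [-0.004, -0.007, -1.0]]
contact_force: [-0.0, 0.1, -0.4]
grip_width: 0.0001
```

View pics/c6.png

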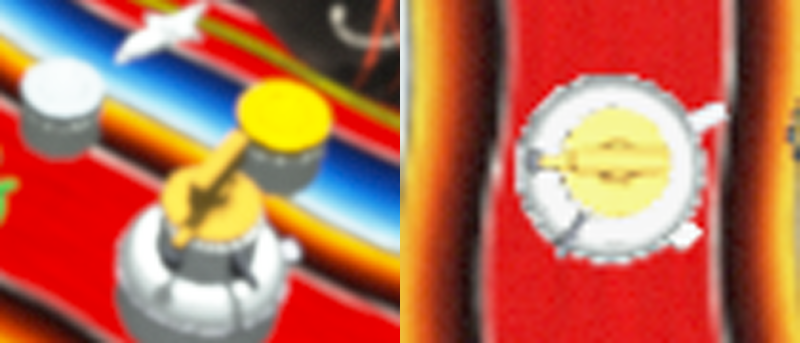

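The plug is unchanged: pointer (537,160) at the stud (530,160) in the top crop, upright and solid under 17 N at the home height. I'm handing in.

```bash
python3 -c "
from workcell import bot;print(bot.close_job())"
```

```text
the job is handed in; nothing more can be done
None
```

I turned the high plug, on the pot at about (0.466, -0.199), back about 57° to its long rib, and it dropped 13.0 mm into the thread. I then turned it about 60° clockwise to the round stud, where it had sunk 18.1 mm in all (18 mm expected). I let go, and the job was handed in at about 15 s of the 38 s allowed. No verdict was reported.

- **Height:** pressing on the T-bar with the shut fingers met firm contact at a bar-top height of 0.134 m, which is exactly home. It did not move under 17 N.
- **Pointer:** the last top picture shows it at the stud, within a few degrees. The arm was clear and touching nothing.
- **Check that disagreed:** measuring the flange edge in the scene camera suggested a drop of only about 14 mm, about 3 mm above the shut pot's flange. That reading is good to about 2 mm. I trusted the contact probe and the gripper's travel, which agree with each other.
- **Shut pot:** I did not go near it.

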